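# Close and start the varnish curing cabinet

## Task

Two freshly varnished plugs stand on the sample tray of the small UV curing cabinet. With the fingertips, push the tray fully home so that its blue front rests against the cabinet, then push the amber-windowed lid gently down until it is fully shut, and only then press the green start button all the way in and let it go. Push only: do not lift the tray or the plugs, keep the plugs standing, do not press the red button, and leave everything else on the bench where it is.

Things in the scene. Friction and masses are not known exactly. Their poses are not given: they have to be found in the camera images.
- cabinet: White UV curing cabinet, fixed to the bench. Origin: centre of the chamber's underside, on the bench. Its open front, where the tray enters, faces its own -x; its left is +y; z up. Chamber 170 x 170 mm, x and y from -85 to 85 mm, open on top, rim at z = 110 mm. A grey pod 70 mm high with two buttons on top stands on its right, y = -85 to -155 mm.
- shelf (a point): Middle of the front end of the dark steel loading shelf, on its upper face: x = -185, y = 0, z = 18 mm of the cabinet. Shelf and chamber floor are one level plate, 170 mm wide, top at z = 18 mm; the tray slides on it.
- tray: Loose aluminium tray, 0.4 to 0.8 kg, flat on shelf and chamber floor, partly inside. Origin: centre of the underside of its 150 (x) by 140 (y) mm pan; axes as the cabinet's within 2 degrees; rims 20 mm high. It slides along the cabinet's +x, with about 3 mm of play a side, against 2 to 8 N of friction. Starts 45 to 80 mm out; fully home its origin is at x = -10, z = 18 mm in the cabinet's frame.
- tray_front (a point): Middle of the upper edge of the outer face of the tray's blue front panel: x = -85, y = 0, z = 75 mm of the tray. The panel is 165 mm wide (y), 10 mm thick and reaches from 2 to 75 mm above the tray's underside. Home, its back rests on the front ends of the chamber walls, the outer face at x = -95 mm of the cabinet.
- lid (a joint): Angle of the chamber's lid, a plate 170 by 170 mm and 8 mm thick with a white frame and an amber window, hinged at the rear rim of the chamber. 0 = shut, lying flat on the rim; about 1.57 = standing upright; it opens up and back, stop at 1.75. Starts at 1.1 to 1.55. A stiff friction hinge: it stays wherever it is left and needs about 1 to 4 N near its edge to push it down.
- lid_hinge (a point): Middle of the lid's hinge axis (fixed on the cabinet, at x = 85, y = 0, z = 110 mm of the cabinet; the axis runs along the cabinet's y). It lies in the underside of the lid.
- lid_edge (a point): Middle of the free edge of the lid, on its outer (upper when shut) face: 170 mm from the hinge axis and 8 mm above the lid's underside. The outer face looks up when shut and away from the chamber (cabinet's +x) when the lid stands upright.
- start (a joint): Travel of the green start button, 0 (up) to 0.006 m (fully in), pressed straight down; spring, about 5 N fully in, and comes back up by itself.
- start_top (a point): Centre of the top of the green start button, 28 mm across, at x = -45, y = -120 mm of the cabinet, 35 mm from the chamber's wall.
- stop (a joint): Travel of the red stop button, as the green one: 0 up, 0.006 m fully in. To be left alone.
- stop_top (a point): Centre of the top of the red stop button, 28 mm across, 80 mm behind the green one.
- plug_a: Turned copper-brown end plug standing loose on the tray, 30 mm across the foot, 43 mm high. Origin: centre of its underside, z up.
- plug_b: Turned pale wooden end plug standing loose on the tray, same shape and size.
- varnish: Amber bottle with a blue cap, 52 mm across, 105 mm high, bystander. Origin: centre of its underside.
- block: Dark wooden block, 50 x 35 x 30 mm, bystander. Origin: centre of its underside.
- cup: White ceramic cup, 70 mm across, 75 mm high, bystander. Origin: centre of its underside.
- screwdriver: Screwdriver with a red handle lying on the bench, bystander. Origin underneath it.
- mallet: Small hammer lying on the bench, bystander. Origin underneath it.
- jar: Clear jar with a white lid, 60 mm across, 60 mm high, bystander. Origin: centre of its underside.
- rosin: Cork block, 60 x 40 x 22 mm, bystander. Origin: centre of its underside.
Things that resemble listed ones, but are neither listed nor needed, are in the scene too. Several things have the shape of the tray; the one meant has the colours described above.

How it is judged:
By the outcome, as a careful person would: the job done as asked, in the order asked, and still so for the second after the job is handed in, with the robot touching nothing.
It also fails if it takes over 61 s, if anything falls off the work surface, if the arm or the gripper's body presses on something with over 40 N, if the wrist force passes 120 N, or if a joint passes its speed limit or range.

## Robot

A 6-joint arm with a two-finger parallel gripper is mounted at the origin on the work surface. World frame = base frame: x ahead of the robot, y to its left, z up, the work surface at z = 0. Lengths are in mm, angles in rad, forces in N, time in s.
With the tool pointing down it reaches from about 350 to 875 mm from the base axis. Payload 4.2 kg.
Tool frame: the origin (TCP) lies at the very end of the fingers, on their centre line; the grasp point (between the pads) lies 19 mm behind it (pinch_z is the distance from the TCP to the grasp point, in mm); z points along the fingers, y is the line along which they close (so a half turn about z gives the same grasp; the last joint's range is limited). The gripper opens to 85 mm and grips with 20 to 120 N. Pads are 22 mm wide; open, the fingers measure 114 mm over their backs; the gripper's body (76 mm by 85 mm) begins 54 mm behind the grasp point. The pads swing forward as they close: fully open they stand 13 mm farther back than shut.
Start: joints at [-1.023, 0.385, 0.008, 0, -1.194, -0.259], TCP at [178.017, -599.09, 231.312] pointing down, gripper open.
Joint ranges: [-3.14, 3.14], [-1.21, 2.06], [-1.07, 1.41], [-3.16, 2.05], [-2.99, -0.16], [-3.1, 3.1]. Speed limits (rad/s): [2.79, 2.79, 3.14, 3.14, 3.14, 3.14].

## Interface

Orientations are given as a unit quaternion [x, y, z, w].
In Python, from bench import * gives the robot as it stands.
- The arm moves only by the tool arm_command, never from a script. Its argument "steps" is one flat list of numbers, 4 for each row, row after row: the shift along the tool's x, y, z in m, then the turn about the tool's z in rad. In form: [tx, ty, tz, roll, tx, ty, tz, roll, ...]. A call has 1 to 20 rows; each row shifts and turns the commanded pose from where the row before left it, along the tool's axes as they then stand; what a row does not reach is not made up. A row lasts 1/8 s, in which the tool goes at most 62.5 mm and 10.7 degrees, less where a joint would pass 70% of its speed; a pose out of reach is approached as far as the arm can. A call with a gripper value outside its range is refused whole. "grip" is the finger opening in m, from 0 to 0.0854, set as the call begins (left out, the last holds). The fingers move at their own pace and stop on an object; the grip force is fixed at half the most. Time passes only in rows, so rows that do not move let the fingers close. It gives the time, the measured TCP pose, the force, the opening and the grip force at its end, in the units of the state.
- read_state(): the state, without advancing time (a new reading comes with each control period).
- get_image(name): name is "side" or "top"; returns the picture (480x640x3 uint8, red, green, blue); there is no depth.
- get_calibration(name): a dict with "camera_matrix" (3x3 intrinsics, pixels), "k1" (the pictures are not rectified: a ray, as slopes to the right and down, at radius r is drawn at 1 + k1 r^2 times it, then the intrinsics apply), "cam_to_world" (4x4, takes a point from camera to world coordinates). Camera axes: x right, y down, z forward; pixel columns grow to the right and rows downward; lengths in mm; the calibration is good to about 2 mm. A picture is of the moment at which its call begins. get_calibration takes no time and is no camera call.
- job_done(): hands the job in; it is judged then, once.
The state is a dict: "clock": time; "joints": joint angles; "joint_vel": joint speeds; "joint_efforts": joint torques, N m; "position": TCP position; "ee_rot": TCP orientation; "contact_force": force on the tool from outside, world axes, zero at the start; "wrist_torque": the same for the moment, N m; "gripper_width": finger opening in mm; "grasp_force": force on a finger pad.
Only numpy, scipy, OpenCV 4.12 (cv2) and the standard library are available. Lean on these libraries where they do the work, as an engineer would, in place of code of your own. Each camera call takes 0.05 s, during which the arm holds its last target. There are 200 camera calls.

## Working session

There is one attempt and no reset: what is moved stays moved. The work goes in short steps, Python scripts to look and compute and a tool call to move; the robot and the scene stay as the last step left them, time stands still between calls to the robot, and variables do not carry over. Pictures are saved under pics/ and viewed, at most 10 in all, crops included, and the job is handed in when it is done.

Besides the shell and the picture viewer there is one more tool, called after ">>>" in YAML: its name, and indented under it one key for each argument. arm_command: Moves the arm, as the interface text tells. Its arguments: {"type":"object","properties":{"steps":{"type":"array","items":{"type":"number"}},"grip":{"type":"number"}},"required":["steps"]}

```bash
mkdir -p pics; cat > h.py <<'E'
from bench import *
import numpy as np, cv2
def save(n,f):
    im=get_image(n); cv2.imwrite(f,im[:,:,::-1]); return im
def proj(n,P):
    c=get_calibration(n); K=np.array(c["camera_matrix"]); T=np.linalg.inv(np.array(c["cam_to_world"]))
    P=np.atleast_2d(P).astype(float); q=P@T[:3,:3].T+T[:3,3]; s=q[:,:2]/q[:,2:]
    s=s*(1+c["k1"]*(s**2).sum(1,keepdims=True)); return s@K[:2,:2].T+K[:2,2]
def ray(n,uv):
    c=get_calibration(n); K=np.array(c["camera_matrix"]); M=np.array(c["cam_to_world"])
    d=np.linalg.solve(K[:2,:2],np.array(uv,float)-K[:2,2]); s=d.copy()
    for _ in range(20): s=d/(1+c["k1"]*(s@s))
    v=M[:3,:3]@np.array([s[0],s[1],1]); return M[:3,3],v
def onz(n,uv,z):
    o,v=ray(n,uv); return o+v*(z-o[2])/v[2]
E
python3 - <<'E'
from h import *
save("side","pics/s0.png");save("top","pics/t0.png")
for n in("side","top"):
    c=get_calibration(n);print(n,np.round(c["cam_to_world"],2).tolist(),c["k1"],np.round(c["camera_matrix"],1).tolist())
s=read_state();print(s)
E
```

```text
side [[0.72, -0.38, 0.57, -304.19], [-0.69, -0.4, 0.6, -917.74], [-0.0, -0.83, -0.55, 881.55], [0.0, 0.0, 0.0, 1.0]] -0.0899150139132042 [[489.8, 0.0, 321.5], [0.0, 489.8, 239.2], [0.0, 0.0, 1.0]]
top [[-0.02, -0.99, 0.1, 371.49], [-1.0, 0.02, -0.01, -26.25], [0.01, -0.1, -0.99, 1489.65], [0.0, 0.0, 0.0, 1.0]] 0.04096854507806517 [[550.4, 0.0, 323.8], [0.0, 550.4, 235.3], [0.0, 0.0, 1.0]]
{'clock': 0.1, 'joints': array([-1.02342033e+00,  3.85498803e-01,  6.74505071e-03, -4.38697263e-04,
       -1.19399230e+00, -2.58580035e-01]), 'joint_vel': array([-3.84993614e-06, -7.58485459e-04,  3.34125118e-03,  1.61721687e-03,
       -2.18299747e-04,  1.34907635e-03]), 'joint_efforts': array([-6.25917091e-04, -3.93318844e+01,  1.88929600e+01,  4.19802010e+00,
       -2.58137210e-03,  4.06649487e-07]), 'position': array([ 177.85334249, -598.61129256,  230.31203815]), 'ee_rot': array([-1.43816564e-01,  9.89603862e-01,  9.76728165e-04, -1.94751919e-04]), 'contact_force': array([-0.31827842,  0.30015484,  0.09544632]), 'wrist_torque': array([-0.00108067, -0.04938098,  0.00388777]), 'grasp_force': 0.0, 'gripper_width': 85.28353611868384}
```

View pics/s0.png

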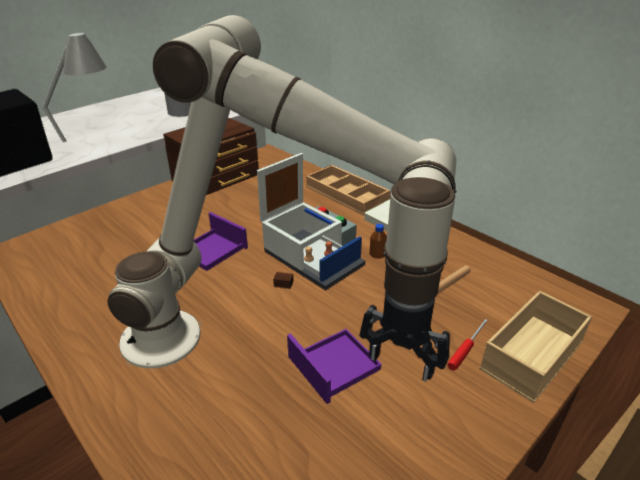

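View pics/t0.png

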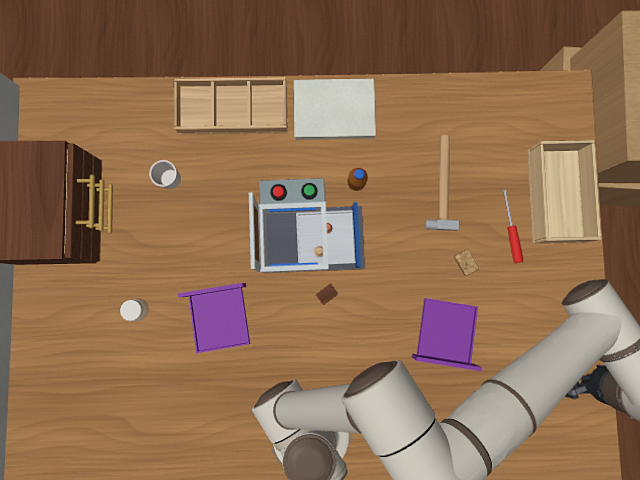

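Cabinet is at top (293,236), side (310,220), with its front facing image right in top (world −y). Tray candidates are purple (219,318), purple (447,332), and the aluminium one with the blue front (340,237), blue panel at (358,236). The blue-fronted one fits the description. I'll check it in close crops.

```bash
python3 - <<'E'
import cv2
t=cv2.imread("pics/t0.png")[170:280,240:375];s=cv2.imread("pics/s0.png")[145:295,245:400]
cv2.imwrite("pics/tc.png",cv2.resize(t,None,fx=5,fy=5,interpolation=cv2.INTER_CUBIC))
cv2.imwrite("pics/sc.png",cv2.resize(s,None,fx=4,fy=4,interpolation=cv2.INTER_CUBIC)[:600])
E
```

```text
(no output)
```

View pics/tc.png

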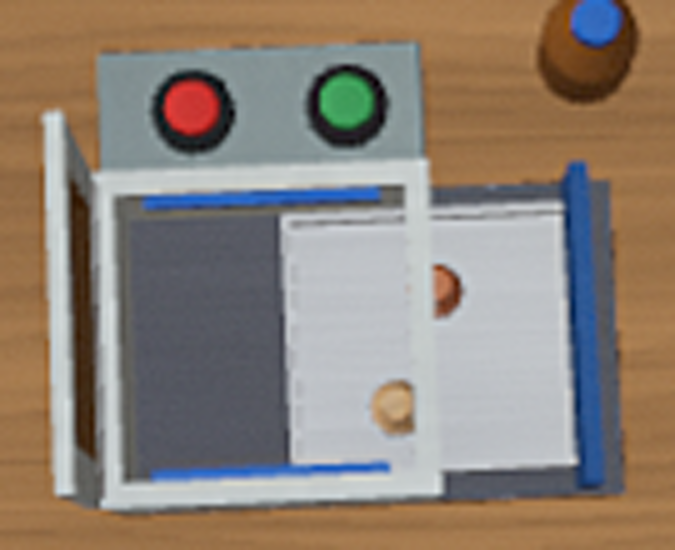

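View pics/sc.png

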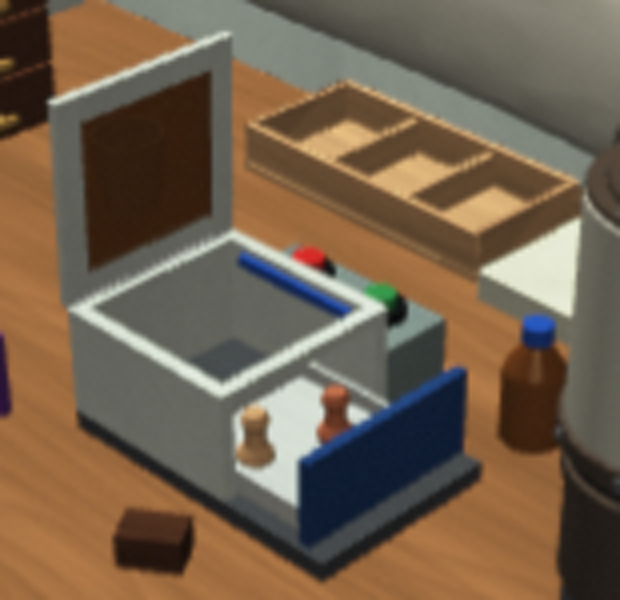

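Confirmed: the blue panel in the top crop runs (577,165)–(592,485), the aluminium pan holds the copper plug at (445,290) and the wood plug at (395,405). Green is at (346,100), red at (191,107). The lid stands near upright. Now I'll fit the pose.

```bash
cat > fit.py <<'E'
from h import *
from scipy.optimize import least_squares
tp=lambda a:(np.array(a,float)+.5)/5-.5+[240,170]
sp=lambda a:(np.array(a,float)+.5)/4-.5+[245,145]
C=[[-85,-85,110],[-85,85,110],[85,85,110],[85,-85,110],[-185,-85,18],[-185,85,18]]
T=tp([[428,160],[442,495],[103,507],[97,172],[609,181],[624,493]])
S=sp([[386,307],[222,395],[70,312],[235,233],[480,465],[322,568]])
def w(p,P):
    c,s=np.cos(p[2]),np.sin(p[2]);return np.array(P,float)@np.array([[c,-s,0],[s,c,0],[0,0,1]]).T+[p[0],p[1],0]
def res(p): return np.r_[(proj("top",w(p,C))+p[3:5]-T).ravel(),(proj("side",w(p,C))+p[5:7]-S).ravel(),p[3:7]*.5]
f=least_squares(res,[450,40,1.57,0,0,0,0],loss="soft_l1");p=f.x
def lid(p,a,r,y,h): return w(p,[[85-r*np.cos(a)+h*np.sin(a),y,110+r*np.sin(a)+h*np.cos(a)]])
E
python3 - <<'E'
from fit import *
np.set_printoptions(precision=2,suppress=True)
print(p);print(f.fun.reshape(-1,2))
for z in(75,80,85):
    b=proj("top",w(p,[[-45,-120,z],[35,-120,z]]))+p[3:5]-tp([[346,100],[191,107]])
    b2=proj("side",w(p,[[-45,-120,z],[35,-120,z]]))+p[5:7]-sp([[383,293],[310,258]])
    print(z,b.ravel(),b2.ravel())
print("start_top",w(p,[-45,-120,80]))
g=lambda a:np.r_[(proj("side",np.vstack([lid(p,a,170,85,0),lid(p,a,170,-85,0)]))+p[5:7]-sp([[52,103],[228,36]])).ravel(),(proj("top",np.vstack([lid(p,a,170,-85,4),lid(p,a,170,85,4)]))+p[3:5]-tp([[50,112],[62,495]])).ravel()]
for a in np.arange(1.1,1.56,.05): print(round(a,2),g(a))
h=lambda q:np.r_[(proj("side",w([*w(p,[q[0],q[1],18])[:2] if 0 else w(p,[[q[0],q[1],18]])[0,:2],p[2]+q[2]],[[-85,82.5,93],[-85,-82.5,93]]))+p[5:7]-sp([[303,463],[467,371]])).ravel(),(proj("top",w([*w(p,[[q[0],q[1],18]])[0,:2],p[2]+q[2]],[[-85,82.5,93],[-85,-82.5,93]]))+p[3:5]-tp([[605,485],[586,161]])).ravel()]
t=least_squares(h,[-70,0,0]);print("tray",t.x,t.fun,"tray_front",w(p,[[t.x[0]-85,t.x[1],93]]))
for n,uv in(("varnish",(357,174)),("block",(327,294))): print(n,onz("top",uv,100 if n=="varnish" else 30))
print("cup rim",onz("top",(163,174),75))
E
```

```text
File "<stdin>", line 11
    h=lambda q:np.r_[(proj("side",w([*w(p,[q[0],q[1],18])[:2] if 0 else w(p,[[q[0],q[1],18]])[0,:2],p[2]+q[2]],[[-85,82.5,93],[-85,-82.5,93]]))+p[5:7]-sp([[303,463],[467,371]])).ravel(),(proj("top",w([*w(p,[[q[0],q[1],18]])[0,:2],p[2]+q[2]],[[-85,82.5,93],[-85,-82.5,93]]))+p[3:5]-tp([[605,485],[586,161]])).ravel()]
                                                              ^^
SyntaxError: invalid syntax
```

```bash
python3 - <<'E'
from fit import *
np.set_printoptions(precision=2,suppress=True)
print(p);print(f.fun.reshape(-1,2))
for z in(75,80,85):
    b=proj("top",w(p,[[-45,-120,z],[35,-120,z]]))+p[3:5]-tp([[346,100],[191,107]])
    b2=proj("side",w(p,[[-45,-120,z],[35,-120,z]]))+p[5:7]-sp([[383,293],[310,258]])
    print(z,b.ravel(),b2.ravel())
print("start_top",w(p,[-45,-120,80]))
g=lambda a:np.r_[(proj("side",np.vstack([lid(p,a,170,85,0),lid(p,a,170,-85,0)]))+p[5:7]-sp([[52,103],[228,36]])).ravel(),(proj("top",np.vstack([lid(p,a,170,-85,4),lid(p,a,170,85,4)]))+p[3:5]-tp([[50,112],[62,495]])).ravel()]
for a in np.arange(1.1,1.56,.05): print(round(a,2),g(a))
F=[[-85,82.5,93],[-85,-82.5,93]]
def h(q):
    o=w(p,[[q[0],q[1],0]])[0]; W=w([o[0],o[1],p[2]+q[2]],F)
    return np.r_[(proj("side",W)+p[5:7]-sp([[303,463],[467,371]])).ravel(),(proj("top",W)+p[3:5]-tp([[605,485],[586,161]])).ravel()]
t=least_squares(h,[-70,0,0]);print("tray",t.x,t.fun,"tray_front",w(p,[[t.x[0]-85,t.x[1],93]]))
for n,uv,z in(("varnish",(357,174),100),("block",(327,294),30),("cup",(163,174),75)): print(n,onz("top",uv,z))
E
```

```text
[513.17  33.83   1.59  -0.06   0.6    0.36   0.11]
[[ 0.14 -0.17]
 [-0.01 -0.12]
 [-0.19  0.11]
 [-0.81 -0.13]
 [ 0.43 -0.15]
 [ 0.34  0.32]
 [ 0.46  0.67]
 [-0.32  1.25]
 [-0.5  -0.49]
 [-0.31 -0.45]
 [ 0.74 -0.15]
 [-0.04 -0.39]
 [-0.03  0.3 ]
 [ 0.18  0.06]]
75 [0.48 1.31 0.73 1.02] [-0.59  4.81 -0.3   4.36]
80 [0.45 0.96 0.6  0.67] [-0.57  3.45 -0.31  3.02]
85 [0.42 0.61 0.46 0.32] [-0.54  2.08 -0.31  1.68]
start_top [633.97  -8.96  80.  ]
1.1 [17.7  15.15 17.93 12.98 33.92 -0.15 33.93 -1.39]
1.15 [15.83 13.06 16.1  11.07 30.38 -0.31 30.34 -1.32]
1.2 [13.93 11.08 14.24  9.27 26.75 -0.43 26.66 -1.25]
1.25 [12.02  9.22 12.36  7.58 23.05 -0.52 22.92 -1.16]
1.3 [10.09  7.49 10.45  6.01 19.29 -0.58 19.12 -1.06]
1.35 [ 8.16  5.89  8.53  4.56 15.49 -0.6  15.27 -0.95]
1.4 [ 6.23  4.42  6.6   3.24 11.66 -0.58 11.39 -0.83]
1.45 [ 4.31  3.09  4.67  2.05  7.81 -0.53  7.49 -0.71]
1.5 [ 2.4   1.9   2.74  0.99  3.96 -0.45  3.58 -0.57]
1.55 [ 0.51  0.85  0.82  0.07  0.12 -0.33 -0.32 -0.42]
tray [-81.24  -0.53   0.  ] [ 0.65  0.84 -0.15  0.18 -0.77 -0.28  0.05  0.28] tray_front [[ 516.75 -132.38   93.  ]]
varnish [ 669.49 -132.33  100.  ]
block [364.43 -50.04  30.  ]
cup [683.43 369.72  75.  ]
```

Fit is good: cabinet at (513, 34), yaw 91.1°, tray 71 mm out, lid about 1.55 rad. First I turn the tool so its y runs along the cabinet's y with the fingers shut, then travel to in front of the tray.

>>> arm_command:
  steps: [0,0,0,-0.186,0,0,0,-0.186,0,0,0,-0.186,0,0,0,-0.186,0,0,0,-0.186,0,0,0,-0.186,0,0,0,-0.186,-0.034,-0.029,0,0,-0.034,-0.029,0,0,-0.034,-0.029,0,0,-0.034,-0.029,0,0,-0.034,-0.029,0,0,-0.034,-0.029,0,0,-0.034,-0.029,0,0,-0.034,-0.029,0,0,-0.034,-0.029,0,0,-0.034,-0.029,0,0,-0.034,-0.029,0,0,-0.034,-0.029,0,0,0,0,0,0]
  grip: 0

```text
clock: 2.6
position: [519.0, -182.2, 230.6]
ee_rot: [0.715, -0.699, -0.0, 0.0]
contact_force: [0.1, -0.2, 0.3]
gripper_width: 0.0
grasp_force: 0.0
```

```bash
cat > st.py <<'E'
from fit import *
from scipy.spatial.transform import Rotation as R
s=read_state();d=s["position"]-[p[0],p[1],0];c,q=np.cos(p[2]),np.sin(p[2])
r=R.from_quat(s["ee_rot"]).as_matrix()
print("t",s["clock"],"cab",np.round([c*d[0]+q*d[1],-q*d[0]+c*d[1],d[2]],1),"F",np.round(s["contact_force"],1),"yaw tool y - cab y deg",np.degrees(np.arctan2(r[1,1],r[0,1])-p[2]-np.pi/2),"tilt",np.round(r[:,2],3),"w",s["gripper_width"],"j",np.round(s["joints"],2))
E
python3 st.py
```

```text
t 2.6 cab [-216.1   -1.9  230.6] F [ 0.1 -0.2  0.3] yaw tool y - cab y deg -359.6985762782288 tilt [-0.001  0.    -1.   ] w 0.04630351863895961 j [-0.04  0.26 -0.18 -0.   -1.14  0.07]
```

>>> arm_command:
  steps: [0,0,0.03,0,0,0,0.03,0,0,0,0.03,0,0,0,0.03,0,0,0,0.03,0,0,0,0.03,0,-0.007,0.001,0,0,-0.007,0.001,0,0,-0.007,0,0,0,-0.007,0,0,0,-0.004,0,0,0,-0.003,0,0,0,-0.003,0,0,0,-0.003,0,0,0,-0.003,0,0,0,-0.003,0,0,0,-0.003,0,0,0,-0.003,0,0,0]

```text
clock: 4.85
position: [514.8, -131.2, 51.4]
ee_rot: [0.714, -0.7, 0.0, -0.0]
contact_force: [-0.0, -5.5, 1.1]
gripper_width: -0.3
grasp_force: 0.0
```

```bash
python3 st.py
```

```text
t 4.85 cab [-165.1    1.4   51.4] F [-0.  -5.5  1.1] yaw tool y - cab y deg -359.90757908284576 tilt [ 0. -0. -1.] w -0.2615603156203186 j [ 0.06  0.43 -0.44  0.   -0.69 -0.04]
```

Contact at 5.5 N and the tray is sliding. I'll continue.

>>> arm_command:
  steps: [-0.003,0,0,0,-0.003,0,0,0,-0.004,0,0,0,-0.004,0,0,0,-0.004,0,0,0,-0.004,0,0,0,-0.004,0,0,0,-0.004,0,0,0,-0.004,0,0,0,-0.004,0,0,0,-0.004,0,0,0,-0.004,0,0,0,-0.003,0,0,0,-0.002,0,0,0]

```text
clock: 6.6
position: [513.6, -80.2, 51.4]
ee_rot: [0.714, -0.7, -0.0, 0.0]
contact_force: [0.6, -5.6, 2.2]
gripper_width: -0.1
grasp_force: 0.0
```

```bash
python3 st.py
```

```text
t 6.6 cab [-114.     1.7   51.4] F [ 0.6 -5.6  2.2] yaw tool y - cab y deg -359.9003425727052 tilt [-0. -0. -1.] w -0.13524192451988865 j [ 0.16  0.42 -0.47  0.   -0.68 -0.14]
```

>>> arm_command:
  steps: [-0.002,0,0,0,-0.002,0,0,0,-0.001,0,0,0,-0.001,0,0,0,-0.001,0,0,0]

```text
clock: 7.22
position: [513.4, -73.3, 51.4]
ee_rot: [0.714, -0.7, -0.0, 0.0]
contact_force: [0.4, -5.2, 1.5]
gripper_width: -0.4
grasp_force: 0.0
```

```bash
python3 st.py
```

```text
t 7.225 cab [-107.2    1.7   51.4] F [ 0.4 -5.2  1.5] yaw tool y - cab y deg -359.90569064253646 tilt [-0. -0. -1.] w -0.37701088822002926 j [ 0.17  0.42 -0.48  0.   -0.68 -0.15]
```

>>> arm_command:
  steps: [-0.001,0,0,0,-0.001,0,0,0,-0.001,0,0,0]

```text
clock: 7.6
position: [513.2, -72.7, 51.4]
ee_rot: [0.714, -0.7, 0.001, 0.002]
contact_force: [2.6, -22.3, -0.7]
gripper_width: 0.2
grasp_force: 0.0
```

Tray is home: stopped at 22 N. Retreat, rise, and take a look while passing over.

>>> arm_command:
  steps: [0.01,0,0,0,0.02,0,0,0,0.03,0,0,0,0,0,-0.04,0,0,0,-0.04,0,0,0,-0.04,0,0,0,-0.04,0,0,0,-0.04,0,0,0,-0.04,0,0,0,-0.05,0]

```text
clock: 8.85
position: [514.1, -129.1, 341.6]
ee_rot: [0.714, -0.7, -0.001, -0.0]
contact_force: [1.6, -0.2, -0.5]
gripper_width: -0.0
grasp_force: 0.0
```

```bash
python3 - <<'E'
import st
from h import *
t=save("top","pics/t1.png")[170:290,230:380];s=save("side","pics/s1.png")[145:295,225:385]
a=cv2.resize(t,(400,320),interpolation=3);b=cv2.resize(s,(400,375),interpolation=3)
o=np.zeros((375,800,3),np.uint8);o[:320,:400]=a;o[:,400:]=b
cv2.imwrite("pics/c1.png",o[:,:,::-1])
E
```

```text
t 8.85 cab [-162.9    2.   341.6] F [ 1.6 -0.2 -0.5] yaw tool y - cab y deg -359.85374712280037 tilt [-0.002  0.002 -1.   ] w -0.025560324477837446 j [ 0.06  0.16 -0.02 -0.   -1.39 -0.04]
```

View pics/c1.png

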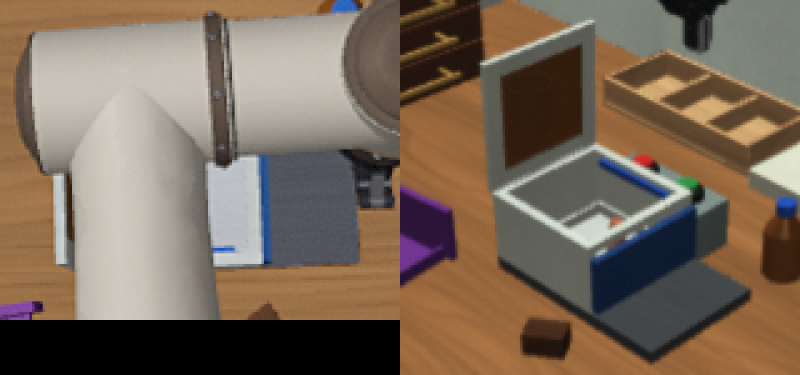

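Tray front is flush with the cabinet (640,255) and the plugs are standing inside. Next, go over and behind the lid.

>>> arm_command:
  steps: [-0.038,0,0,0,-0.038,0,0,0,-0.038,0,0,0,-0.038,0,0,0,-0.038,0,0,0,-0.038,0,0,0,-0.038,0,0,0,-0.038,0,0,0,0,0,0.03,0,0,0,0.03,0,0,0,0.03,0,0,0,0.012,0]

```text
clock: 10.45
position: [507.3, 173.8, 236.9]
ee_rot: [0.714, -0.7, -0.001, 0.002]
contact_force: [-0.4, 0.5, 0.3]
gripper_width: -0.2
grasp_force: 0.0
```

```bash
python3 st.py
```

```text
t 10.45 cab [140.    3.3 236.9] F [-0.4  0.5  0.3] yaw tool y - cab y deg -359.8865540177925 tilt [-0.004 -0.001 -1.   ] w -0.2365371949459624 j [ 0.63  0.23 -0.2  -0.   -1.15 -0.61]
```

>>> arm_command:
  steps: [0.008,0,0,0,0.008,0,0,0,0.008,0,0,0,0.006,0,0,0,0.004,0,0,0,0.004,0,0,0,0.005,0,0,0,0.005,0,0,0,0.005,0,0,0,0.005,0,0,0]

```text
clock: 11.7
position: [509.8, 115.6, 239.0]
ee_rot: [0.714, -0.7, -0.0, -0.0]
contact_force: [-0.2, 2.5, -2.2]
gripper_width: 0.1
grasp_force: 1.0
```

```bash
python3 st.py
```

```text
t 11.7 cab [ 81.8   1.9 239. ] F [-0.2  2.5 -2.2] yaw tool y - cab y deg -359.9049084485899 tilt [-0.  0. -1.] w 0.06827672155514884 j [ 0.53  0.2  -0.23 -0.   -1.14 -0.51]
```

>>> arm_command:
  steps: [0.0065,0,0.0012,0,0.0065,0,0.0012,0,0.0065,0,0.0012,0,0.0065,0,0.0012,0,0.006,0,0.0022,0,0.006,0,0.0022,0,0.006,0,0.0022,0,0.006,0,0.0022,0,0.006,0,0.0033,0,0.006,0,0.0033,0,0.006,0,0.0033,0,0.006,0,0.0033,0,0.005,0,0.0047,0,0.005,0,0.0047,0,0.005,0,0.0047,0,0.005,0,0.0047,0]

```text
clock: 13.7
position: [511.7, 21.5, 193.3]
ee_rot: [0.714, -0.7, -0.0, -0.0]
contact_force: [0.4, 2.2, 1.1]
gripper_width: 0.1
grasp_force: 0.6
```

```bash
python3 st.py
```

```text
t 13.7 cab [-12.3   1.7 193.3] F [0.4 2.2 1.1] yaw tool y - cab y deg -359.9094462588532 tilt [-0.  0. -1.] w 0.06186650469608311 j [ 0.36  0.23 -0.32 -0.   -1.02 -0.34]
```

>>> arm_command:
  steps: [0.004,0,0.0055,0,0.004,0,0.0055,0,0.004,0,0.0055,0,0.004,0,0.0055,0,0.0024,0,0.005,0,0.0024,0,0.005,0,0.0024,0,0.005,0,0.0024,0,0.005,0,0.0024,0,0.005,0,0.001,0,0.004,0,0.001,0,0.004,0,0.001,0,0.004,0,0.001,0,0.004,0,0,0,0.003,0]

```text
clock: 15.45
position: [512.3, -10.5, 127.5]
ee_rot: [0.714, -0.7, 0.0, 0.0]
contact_force: [0.1, -0.2, 0.9]
gripper_width: 0.3
grasp_force: 0.5
```

```bash
python3 st.py
```

```text
t 15.45 cab [-44.3   1.7 127.5] F [ 0.1 -0.2  0.9] yaw tool y - cab y deg -359.9015367959841 tilt [-0. -0. -1.] w 0.3359727162263828 j [ 0.3   0.3  -0.41  0.   -0.86 -0.28]
```

>>> arm_command:
  steps: [0,0,0.002,0,0,0,0.002,0,0,0,0.002,0,0,0,0.001,0,0,0,0.001,0]

```text
clock: 16.08
position: [512.3, -10.3, 119.6]
ee_rot: [0.714, -0.7, -0.0, 0.0]
contact_force: [-0.4, -0.9, 1.6]
gripper_width: -0.1
grasp_force: 0.5
```

>>> arm_command:
  steps: [0,0,0.001,0,0,0,0.001,0]

```text
clock: 16.32
position: [512.3, -10.3, 118.0]
ee_rot: [0.714, -0.7, 0.0, 0.0]
contact_force: [-2.7, -0.2, 6.9]
gripper_width: 0.0
grasp_force: 3.6
```

>>> arm_command:
  steps: [0,0,0.0005,0,0,0,0,0,0,0,0,0]

```text
clock: 16.7
position: [512.4, -10.3, 118.1]
ee_rot: [0.714, -0.7, 0.0, -0.0]
contact_force: [-1.9, -0.8, 5.2]
gripper_width: 0.3
grasp_force: 3.0
```

>>> arm_command:
  steps: [0,0,0.001,0,0,0,0,0]

```text
clock: 16.95
position: [512.4, -10.3, 118.0]
ee_rot: [0.714, -0.7, 0.0, -0.0]
contact_force: [-4.6, 0.4, 11.4]
gripper_width: -0.1
grasp_force: 5.7
```

Lid is on its stop at z = 118, as it must be. Rise and move over the green button.

>>> arm_command:
  steps: [0,0,-0.005,0,0,0,-0.03,0,0,0,-0.03,0,0,-0.02,0,0,0,-0.03,0,0,0,-0.03,0,0,0,-0.025,0,0,0,-0.017,0,0,0,0,0.03,0,0,0,0.03,0,0,0,0.01,0]

```text
clock: 18.32
position: [633.0, -8.0, 108.7]
ee_rot: [0.714, -0.7, -0.001, 0.002]
contact_force: [0.2, 0.2, 0.4]
gripper_width: 0.4
grasp_force: 0.0
```

```bash
python3 - <<'E'
import st
from h import *
t=save("top","pics/t2.png")[170:290,230:380];s=save("side","pics/s2.png")[145:295,225:385]
a=cv2.resize(t,(400,320),interpolation=3);b=cv2.resize(s,(400,375),interpolation=3)
o=np.zeros((375,800,3),np.uint8);o[:320,:400]=a;o[:,400:]=b
cv2.imwrite("pics/c2.png",o[:,:,::-1])
E
```

```text
t 18.325 cab [ -44.  -119.   108.7] F [0.2 0.2 0.4] yaw tool y - cab y deg -359.9268879123468 tilt [-0.004 -0.001 -1.   ] w 0.35377240130882137 j [ 0.24  0.5  -0.13 -0.   -0.94 -0.22]
```

View pics/c2.png

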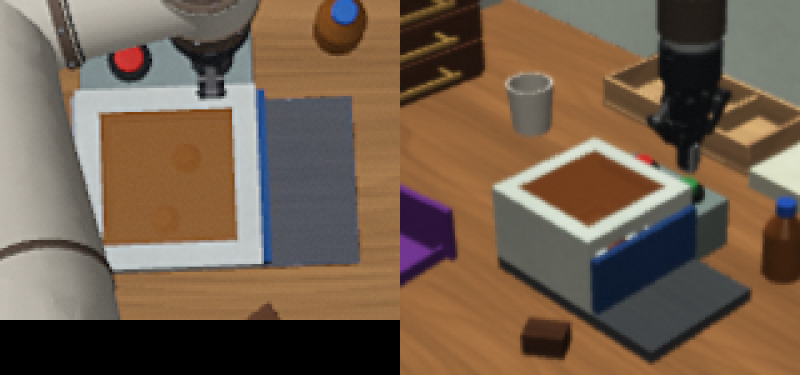

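Lid is shut flat (165,175) and the fingertips are above the green button (690,185). Lowering in small steps.

>>> arm_command:
  steps: [0,0,0.004,0,0,0,0.004,0,0,0,0.004,0,0,0,0.003,0,0,0,0.002,0]

```text
clock: 19.05
position: [634.3, -7.9, 94.1]
ee_rot: [0.714, -0.7, -0.0, 0.0]
contact_force: [0.1, -0.1, -1.1]
gripper_width: 0.0
grasp_force: 0.0
```

>>> arm_command:
  steps: [0,0,0.002,0,0,0,0.002,0,0,0,0.002,0,0,0,0,0]

```text
clock: 19.55
position: [634.4, -7.9, 88.5]
ee_rot: [0.714, -0.7, 0.0, -0.0]
contact_force: [-2.2, 0.2, 3.7]
gripper_width: 0.2
grasp_force: 1.7
```

>>> arm_command:
  steps: [0,0,0.002,0,0,0,0.001,0,0,0,0,0]

```text
clock: 19.92
position: [634.4, -7.9, 86.1]
ee_rot: [0.714, -0.7, 0.0, -0.0]
contact_force: [-3.6, 0.3, 6.8]
gripper_width: -0.1
grasp_force: 3.5
```

>>> arm_command:
  steps: [0,0,0.001,0,0,0,0.001,0,0,0,0,0]

```text
clock: 20.3
position: [634.5, -7.9, 85.9]
ee_rot: [0.714, -0.7, 0.001, -0.0]
contact_force: [-6.4, 1.5, 14.5]
gripper_width: 0.1
grasp_force: 7.2
```

Bottomed at z = 85.9 with 14.5 N, after about 6 mm of travel. Release and move clear.

>>> arm_command:
  steps: [0,0,0.001,0,0,0,0,0,0,0,-0.004,0,0,0,-0.005,0,0,0,-0.02,0,0,0,-0.03,0,0,0,-0.04,0,0,0,-0.04,0,0,0,-0.04,0,0.04,-0.03,0,0,0.05,-0.03,0,0,0.05,-0.03,0,0,0.05,-0.03,0,0,0.05,-0.03,0,0,0,0,0,0,0,0,0,0]

```text
clock: 22.3
position: [789.0, -244.9, 259.1]
ee_rot: [0.714, -0.7, -0.001, 0.001]
contact_force: [0.2, 0.3, 1.1]
gripper_width: -0.5
grasp_force: 0.0
```

```bash
python3 - <<'E'
import st
from h import *
save("top","pics/t3.png");t=cv2.imread("pics/t3.png")[170:290,230:380];save("side","pics/s3.png");s=cv2.imread("pics/s3.png")[145:295,225:385]
o=np.zeros((375,800,3),np.uint8);o[:320,:400]=cv2.resize(t,(400,320),interpolation=3);o[:,400:]=cv2.resize(s,(400,375),interpolation=3)
cv2.imwrite("pics/c3.png",o)
E
```

```text
t 22.3 cab [-283.7 -270.7  259.1] F [0.2 0.3 1.1] yaw tool y - cab y deg -359.93069627960045 tilt [-0.002  0.001 -1.   ] w -0.4580287420413615 j [-0.11  0.76  0.73 -0.   -1.54  0.13]
```

View pics/c3.png

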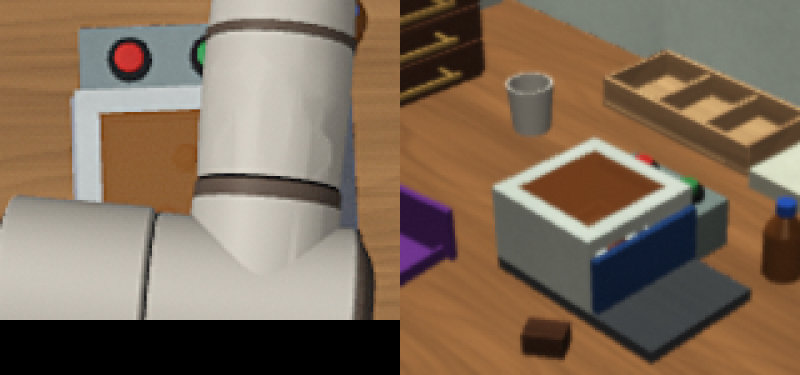

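The lid is flat at (590,190), the tray front is flush at (645,255), the green button is back up at (690,185), and the bystanders in view are where they were. Handing in.

```bash
python3 -c "
from bench import *
print(job_done())"
```

```text
the job is handed in; nothing more can be done
None
```

The job is handed in at about 22 s: tray pushed home, then lid pushed shut, then the green button pressed to its stop and released, with the last pictures showing the tray flush, the lid flat and the button back up, and the plugs last seen upright once the tray was home.

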